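# Open the evidence box hatch with its lifting lever

## Task

Push the small carton along the top of the evidence box until it is completely off the steel hatch and standing on the fixed deck behind the hinge. Then press the lever's long end all the way down onto the rubber rest with the fingertips, so that the short end raises the heavy hatch, and finish while still holding it down there. Lift or carry nothing, do not raise the hatch directly by hand, and leave the screwdriver, jar and tape ring alone.

Things in the scene. Friction and masses are not known exactly. Their poses are not given: they have to be found in the camera images.
- box: Fixed grey steel evidence box on a 160 (x) x 580 (y) x 6 mm base plate. Origin on the work surface; z up; y points along the lever from its long end (-y) to the box (+y). Plate from y = -280 to 300 mm, x = -80 to 80. The box fills y = 20 to 300 mm; its top is the hatch (y = -26 to 148 mm), then the fixed deck (y = 150 to 295 mm).
- deck (a point): Middle of the fixed deck's top, 74 mm above the work surface, at box x = 0, y = 222 mm. The deck is 160 (x) x 145 (y) mm, 2 mm lower than the closed hatch, with a curb 10 mm high along its far (+y) end.
- pivot (a point): Axis of the yoke's round cross bar (12 mm thick) that carries the lever, at box x = 0, y = -90 mm, 61 mm above the work surface. The lever lies between two cheeks 96 mm high, 58 mm over their outsides, 34 mm long in y.
- rest (a point): Middle of the top of the black rubber rest (50 x 30 mm) under the lever's long end, at box x = 0, y = -256 mm, 22.5 mm above the work surface.
- hatch: Heavy bare steel flap, 160 (x) x 174 (y) x 8 mm, about 2.2 kg, top 76 mm above the work surface when closed. Origin on its hinge line (box y = 148, z = 72 mm), axes as the box's when closed. Its -y edge rises: tilt 0 closed, about 0.28 rad with the lever fully down. It falls shut by itself when the lever is released.
- hatch_lip (a point): Middle of the hatch's free edge, top side, 174 mm from the hinge. The edge overhangs the box wall by 46 mm; the lever's toe lies under it.
- lever: Loose steel lever, 0.5 kg, 275 x 30 x 12 mm, resting on the yoke's bar, its toe (short end, 90 mm from the bar) under the hatch. Origin on the bar's axis; axes as the box's at the start, when the long end slants up 0.25 rad towards -y. It rocks about 0.49 rad until the long end meets the rest. Pressing takes about 4 to 9 N at the pad, more once on the rest.
- lever_pad (a point): Middle of the top face of the lever's widened long end (46 x 45 mm), where it is pressed; 162 mm from the bar. About 117 mm above the work surface at the start, about 39 mm fully down on the rest; it moves almost straight down (within 12 mm along the lever).
- carton: Plain cardboard carton, 90 (x) x 60 (y) x 50 (z) mm, 0.18 kg, loose, standing on the hatch at the start. Origin at the centre of its underside.
- screwdriver: Screwdriver lying beside the box, on the side where box x is positive. Bystander. Origin under the tool.
- jar: White screw-cap jar, 56 mm across, 75 mm high, on the side of the box where box x is positive. Bystander. Origin at its underside.
- tape: Grey ring (tape core), 90 mm across, 25 mm high, on the side of the box where box x is positive. Bystander. Origin at its underside.
Things that resemble listed ones, but are neither listed nor needed, are in the scene too. Several things have the shape of the carton; the one meant has the colours described above.

How it is judged:
On the way:
1. the carton stands on the fixed deck, clear of the closed hatch (y of carton in the frame of box between 0.165 and 0.285 m and x of carton in the frame of box between -0.075 and 0.075 m and z of carton in the frame of box between 0.066 and 0.084 m and angle between carton's own z axis and vertical below 0.1 rad and contact force between carton and hatch below 0.05 N and angle between hatch's own z axis and vertical below 0.06 rad), for 0.2 s.
At the end, for the whole second after the job is handed in: The fingers hold the lever's long end down on the rubber rest (pad at most 46 mm up, over 1 N); the hatch rests still on the lever's toe, raised over 0.23 rad, untouched by the robot; the carton stands upright and still on the fixed deck, off the hatch (y of carton in the frame of box between 0.165 and 0.285 m and x of carton in the frame of box between -0.075 and 0.075 m and z of carton in the frame of box between 0.066 and 0.084 m and angle between carton's own z axis and vertical below 0.1 rad and contact force between carton and hatch below 0.05 N and angle between hatch's own z axis and vertical above 0.23 rad and z of lever_pad in the frame of box below 0.046 m and contact force between the fingers and lever above 1 N and contact force between lever and hatch above 2 N and contact force between each of the arm, the fingers and hatch below 0.5 N and angular speed of hatch below 0.1 rad/s and linear speed of carton below 0.02 m/s); the arm keeps its last pose, push and grip.
It fails at once if the hatch is raised while the carton is still on it (angle between hatch's own z axis and vertical above 0.1 rad and y of carton in the frame of box below 0.165 m).
It fails at once if the robot holds or moves the raised hatch directly (angle between hatch's own z axis and vertical above 0.06 rad and contact force between any of the fingers, the arm and hatch above 1 N).
It fails at once if the carton is lifted, tipped over or falls off the box (z of carton in the frame of box above 0.106 m or z of carton in the frame of box below 0.05 m or angle between carton's own z axis and vertical above 0.6 rad).
It fails at once if the lever is lifted or pulled off its yoke (distance of lever from where it was at the start of the episode above 0.02 m).
It fails at once if the screwdriver, jar or tape ring is moved more than 30 mm (distance of any of screwdriver, jar, tape from where it was at the start of the episode above 0.03 m).
It also fails if it takes over 48 s, if anything falls off the work surface, if the arm or the gripper's body presses on something with over 40 N, if the wrist force passes 120 N, or if a joint passes its speed limit or range.

## Robot

A 6-joint arm with a two-finger parallel gripper is mounted at the origin on the work surface. World frame = base frame: x ahead of the robot, y to its left, z up, the work surface at z = 0. Lengths are in m, angles in rad, forces in N, time in s.
With the tool pointing down it reaches from about 0.3 to 0.775 m from the base axis. Payload 14.6 kg.
Tool frame: the origin (TCP) lies at the very end of the fingers, on their centre line; the grasp point (between the pads) lies 19 mm behind it; y points along the fingers, z is the direction in which the jaws open and shut, and the axes are right-handed (so a half turn about y gives the same grasp; the last joint's range is limited). The gripper opens to 94 mm and grips with 3 to 60 N. Pads are 16 mm wide; open, the fingers measure 119 mm over their backs; the gripper's body (75 mm by 177 mm) begins 78 mm behind the grasp point.
Start: joints at [1.244, 0.3, 1.521, -0, 1.321, -0.067], TCP at [0.141, 0.532, 0.205] pointing down, gripper open.
Joint ranges: [-3.03, 3.03], [-0.79, 2.21], [0.23, 2.52], [-1.04, 4.18], [0, 3.07], [-2.55, 2.55]. Speed limits (rad/s): [2.22, 2.22, 2.57, 3.14, 3.14, 3.14].

## Interface

Orientations are given as [roll, pitch, yaw] about the fixed x, y, z axes, in that order (R = Rz(yaw) Ry(pitch) Rx(roll)).
In Python, from station import get_obs, camera, hand_in, masks_of gives the robot as it stands.
- The arm moves only by the shell command python3 -m jog 'ROWS' [FORCE]. ROWS is text: rows parted by semicolons, each of 7 numbers parted by spaces: the shift along the world's x, y, z in mm, then the turn, a rotation vector about the world's x, y, z in degrees, then the closure, from 0 (fully open) to 1 (shut). A call has 1 to 10 rows; each row is the pose to reach, as a shift and turn from the pose measured when the call began; what a row does not reach only later rows make up. A row lasts 1/12 s, in which the tool goes at most 41.7 mm and 7.16 degrees, less where a joint would pass 70% of its speed; a pose out of reach is approached as far as the arm can. A call with a gripper value outside its range is refused whole. The fingers move at their own pace and stop on an object; FORCE is the grip in N (left out, the last holds). Time passes only in rows, so rows that repeat a pose let the fingers close. It gives the time, the measured TCP pose, the force and the opening at its end, in the units of the state.
- get_obs(): the state, without advancing time (a new reading comes with each control period).
- camera(name): name is "side" or "top"; returns a dict with "img" (384x512x3 uint8, red, green, blue), "range_z" (384x512 float32, m along the optical axis (not along the pixel's ray), 0 where there is no reading), "fx", "fy", "cx", "cy" (pixels), "k1" (the pictures are not rectified: a ray, as slopes to the right and down, at radius r is drawn at 1 + k1 r^2 times it, then the intrinsics apply), "rvec" (rotation vector, rad) and "tvec" (3), from world to camera coordinates, as OpenCV has them. Camera axes: x right, y down, z forward; pixel columns grow to the right and rows downward; lengths in m; the calibration is good to about 2 mm. A picture is of the moment at which its call begins.
- hand_in(): hands the job in, once; it reports no verdict.
Trained networks look in the newest picture that a camera, given by its name, has taken for a name from the list of things; names that differ only in an ending like _2 or _b are one class to them, and where a whole thing is asked for, a point or a joint stands for the part that bears it (a point fixed in the world has none). Each returns a list of dicts, best first, with "conf" (0 to 1); they miss things now and then, are a little off and sometimes report something else, mostly with a low value. They report only what shows in the picture. A call takes as long as a camera call. They do not tell look-alikes from the thing itself.
- masks_of(thing, camera): "mask" (384x512 bool, what is visible of it) and "extent" ([left, top, right, bottom] in pixels, round what is visible of it).
The state is a dict: "time_s": time; "qpos": joint angles; "joint_vel": joint speeds; "tau": joint torques, N m; "ee_pos": TCP position; "eef_rot": TCP orientation; "force": force on the tool from outside, world axes, zero at the start; "moment": the same for the moment, N m; "grip_width": finger opening in m.
Only numpy, scipy, OpenCV 4.12 (cv2) and the standard library are available. Lean on these libraries where they do the work, as an engineer would, in place of code of your own. Each camera call takes 0.05 s, during which the arm holds its last target.

## Working session

There is one attempt and no reset: what is moved stays moved. The work goes in short steps, Python scripts to look and compute and a shell command to move; the robot and the scene stay as the last step left them, time stands still between calls to the robot, and variables do not carry over. Pictures are saved under pics/ and viewed, and the job is handed in when it is done.

```bash
mkdir -p pics; ls
cat > h.py <<'E'
import numpy as np,cv2
from station import *
def save(c,n): cv2.imwrite(f'pics/{n}.png',c['img'][:,:,::-1])
def cloud(c):
    h,w=c['range_z'].shape
    u,v=np.meshgrid(np.arange(w),np.arange(h))
    K=np.array([[c['fx'],0,c['cx']],[0,c['fy'],c['cy']],[0,0,1.]])
    p=cv2.undistortPoints(np.stack([u,v],-1).reshape(-1,1,2).astype(float),K,np.array([c['k1'],0,0,0.])).reshape(h,w,2)
    z=c['range_z'].astype(float)
    P=np.dstack([p[...,0]*z,p[...,1]*z,z])
    R=cv2.Rodrigues(np.array(c['rvec'],float))[0]
    W=(P-np.array(c['tvec']).reshape(3))@R
    W[z<=0]=np.nan
    return W
def proj(c,X):
    K=np.array([[c['fx'],0,c['cx']],[0,c['fy'],c['cy']],[0,0,1.]])
    return cv2.projectPoints(np.atleast_2d(X).astype(float),np.array(c['rvec'],float),np.array(c['tvec'],float),K,np.array([c['k1'],0,0,0.]))[0][:,0]
E
python3 - <<'E'
from h import *
o=get_obs();print({k:np.round(v,3) for k,v in o.items()})
for n in('side','top'):
    c=camera(n);save(c,n+'0');W=cloud(c)
    for t in('box','hatch','lever','lever_pad','carton','screwdriver','jar','tape'):
        for m in masks_of(t,n):
            print(n,t,round(m['conf'],2),np.round(m['extent']),np.round(np.nanmedian(W[m['mask']],0),3),c['img'][m['mask']].mean(0).round())
E
```

```text
pics
{'time_s': np.float64(0.0), 'qpos': array([ 1.244,  0.3  ,  1.522,  0.   ,  1.321, -0.067]), 'joint_vel': array([ 0.001,  0.001,  0.001, -0.   , -0.002,  0.   ]), 'tau': array([ 1.0000e-03, -5.3181e+01, -3.5273e+01,  7.1000e-02,  2.4000e-02,
       -0.0000e+00]), 'ee_pos': array([0.141, 0.531, 0.205]), 'eef_rot': array([-1.572,  0.   , -0.26 ]), 'force': array([-0.242, -0.025, -0.725]), 'moment': array([-0.036, -0.017,  0.07 ]), 'grip_width': np.float64(0.094)}
side box 0.57 [154. 145. 356. 379.] [ 0.452 -0.077  0.015] [152. 155. 151.]
side box 0.38 [180. 178. 284. 262.] [ 0.447 -0.026  0.074] [204. 202. 193.]
side hatch 0.56 [179. 192. 280. 261.] [ 0.444 -0.027  0.074] [202. 200. 191.]
side lever 0.56 [242. 244. 339. 329.] [ 0.481 -0.23   0.1  ] [184. 183. 175.]
side lever_pad 0.65 [243. 244. 338. 332.] [ 0.48 -0.23  0.1 ] [187. 186. 178.]
side lever_pad 0.62 [153. 147. 354. 381.] [ 0.452 -0.076  0.016] [152. 155. 151.]
side carton 0.97 [308. 191. 351. 227.] [ 0.701 -0.073  0.047] [208. 135.  64.]
side carton 0.95 [202. 182. 252. 227.] [0.472 0.005 0.123] [190. 159. 114.]
side 
[... 903 characters left out ...]
182. 182. 185.]
top lever_pad 0.91 [295. 213. 394. 231.] [ 0.482 -0.211  0.096] [190. 190. 187.]
top carton 0.9 [278. 125. 302. 159.] [ 0.706 -0.057  0.05 ] [211. 179. 101.]
top carton 0.88 [250. 209. 277. 246.] [0.478 0.025 0.126] [218. 194. 156.]
top carton 0.78 [129. 238. 160. 277.] [0.405 0.355 0.049] [194. 151.  80.]
top carton 0.64 [296. 214. 392. 230.] [ 0.481 -0.21   0.097] [194. 194. 191.]
top screwdriver 0.87 [249. 177. 313. 189.] [ 0.602 -0.069  0.023] [60. 58. 58.]
top jar 0.8 [353. 164. 383. 184.] [ 0.62  -0.267  0.073] [179. 179. 182.]
top tape 0.9 [187. 169. 220. 203.] [0.582 0.208 0.023] [128. 127. 126.]
top tape 0.43 [231. 198. 304. 260.] [0.469 0.002 0.076] [207. 206. 203.]
```

View pics/side0.png

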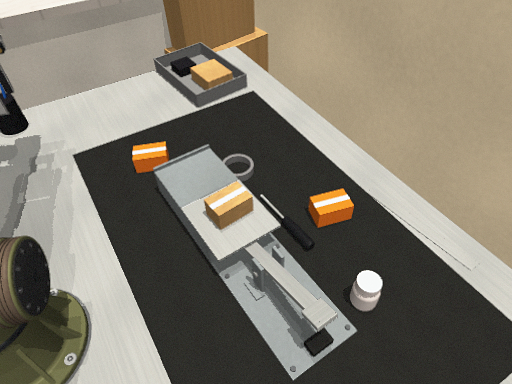

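View pics/top0.png

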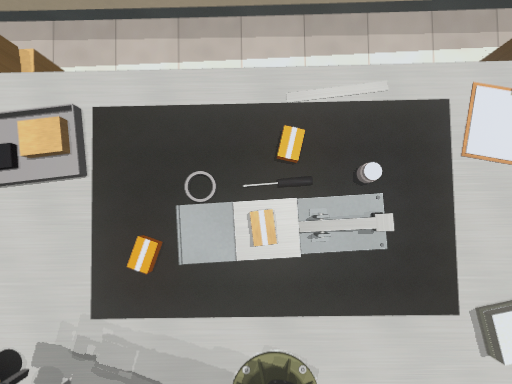

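Run:
```python
from h import *
for n in('side','top'):
    c=camera(n);W=cloud(c);x,y,z=W[...,0],W[...,1],W[...,2]
    near=(x>.35)&(x<.57)&(y>-.35)&(y<.3)
    for nm,lo,hi in(('carton top',.118,.135),('hatch/deck',.070,.080)):
        m=near&(z>lo)&(z<hi)
        if nm=='carton top': m&=(y>-.06)&(y<.1)
        P=W[m]; r=cv2.minAreaRect((P[:,:2]*1000).astype(np.float32)); print(n,nm,len(P),np.median(P[:,2]).round(4),r)
    ms=sorted(masks_of('lever_pad',n),key=lambda m:abs(np.nanmedian(W[m['mask']][:,2])-.1))
    P=W[ms[0]['mask']];P=P[(P[:,2]>.06)&(P[:,2]<.13)]
    for a in np.arange(-.30,-.1,.02):
        s=P[(P[:,1]>a)&(P[:,1]<a+.02)]
        if len(s)>5: print(n,'lev y',round(a+.01,2),len(s),'x',np.round(np.percentile(s[:,0],[3,50,97]),4),'z',np.round(np.median(s[:,2]),4))
    print(P[:,1].min())
```

```text
side carton top 904 0.1239 ((477.7898864746094, 22.018259048461914), (90.87039947509766, 62.05990982055664), 6.206200122833252)
side hatch/deck 5733 0.0731 ((471.3608093261719, 34.3824462890625), (162.11752319335938, 439.47784423828125), 3.0158956050872803)
side lev y -0.29 282 x [0.4634 0.4834 0.5073] z 0.1163
side lev y -0.27 223 x [0.4636 0.484  0.5061] z 0.1115
side lev y -0.25 176 x [0.4694 0.482  0.4981] z 0.1058
side lev y -0.23 163 x [0.4683 0.4814 0.4976] z 0.1008
side lev y -0.21 149 x [0.4676 0.4808 0.4957] z 0.0957
side lev y -0.19 142 x [0.4665 0.4797 0.4955] z 0.0904
side lev y -0.17 131 x [0.4656 0.4781 0.4944] z 0.0855
side lev y -0.15 132 x [0.4647 0.4767 0.493 ] z 0.08
side lev y -0.13 115 x [0.4575 0.4787 0.4933] z 0.0755
side lev y -0.11 97 x [0.4639 0.4777 0.4926] z 0.0703
-0.3148525916300852
top carton top 818 0.1258 ((477.0557861328125, 24.568004608154297), (90.3553695678711, 59.72026824951172), 6.274134159088135)
top hatch/deck 6209 0.0747 ((469.6451721191406, 47.41395568847656), (160.0819854736328, 414.92822265625), 2.7367072105407715)
top lev y -0.29 136 x [0.4673 0.4855 0.5059] z 0.118
top lev y -0.27 116 x [0.4675 0.4843 0.5036] z 0.1133
top lev y -0.25 81 x [0.4728 0.4857 0.4962] z 0.1077
top lev y -0.23 86 x [0.4703 0.4833 0.4939] z 0.1032
top lev y -0.21 87 x [0.4677 0.4809 0.4941] z 0.098
top lev y -0.19 79 x [0.4705 0.4837 0.4943] z 0.0928
top lev y -0.17 91 x [0.4654 0.4811 0.4946] z 0.0879
top lev y -0.15 85 x [0.4654 0.4787 0.4921] z 0.0831
top lev y -0.13 87 x [0.4655 0.4789 0.4924] z 0.078
top lev y -0.11 85 x [0.4629 0.4764 0.4899] z 0.0727
-0.309713134583786
```

Both pictures show the brown carton with a white stripe on the hatch (side ≈228,205, top ≈263,227). The orange look-alikes are off the box, the lever pad is at side ≈320,315 and top ≈385,222, and the jar, screwdriver and tape are on the +x side. Next I fit the box frame.

Run:
```python
from h import *
yaw=np.radians(2.8)
for n in('side','top'):
    c=camera(n);W=cloud(c);x,y,z=W[...,0],W[...,1],W[...,2]
    near=(x>.37)&(x<.57)&(y>-.1)&(y<.29)
    ex=np.array([np.cos(yaw),np.sin(yaw)]);ey=np.array([-np.sin(yaw),np.cos(yaw)])
    m=near&(z>.069)&(z<.080);P=W[m]
    # edges per strip
    a=P[:,:2]@ex;b=P[:,:2]@ey
    c_=(b>.05)&(b<.2)
    bins=np.arange(-.02,.24,.02); lo=[];hi=[];bb=[]
    for q in bins:
        s=(b>q)&(b<q+.02)
        lo.append(np.percentile(a[s],1));hi.append(np.percentile(a[s],99));bb.append(q+.01)
    print(n,'lo',np.round(lo,4),'hi',np.round(hi,4),'slopes deg',np.degrees(np.polyfit(bb,lo,1)[0]),np.degrees(np.polyfit(bb,hi,1)[0]))
    s=abs(a-.475)>.02
    print('b range',np.percentile(b[s],[.3,99.7]).round(4))
    m2=near&(z>.08)&(z<.092)&(y>.15);Q=W[m2][:,:2]@ey;print('curb',len(Q),np.percentile(Q,[2,50,98]).round(4))
    h,e=np.histogram(b,bins=np.arange(-.08,.26,.01))
    print([(round(e[i],2),round(np.median(P[(b>=e[i])&(b<e[i+1]),2])*1000,1)) for i in range(len(h)) if h[i]>5])
```

```text
side lo [0.3925 0.3922 0.3925 0.3925 0.3929 0.3931 0.3936 0.3934 0.394  0.3939
 0.3929 0.3918 0.3924] hi [0.5503 0.5514 0.5508 0.5522 0.5509 0.5504 0.5497 0.551  0.5496 0.5503
 0.5517 0.5507 0.5509] slopes deg 0.08673947533041859 -0.05305734520006479
b range [-0.0977  0.2267]
curb 113 [0.2222 0.2261 0.2309]
[(np.float64(-0.08), np.float64(73.9)), (np.float64(-0.07), np.float64(74.1)), (np.float64(-0.06), np.float64(74.2)), (np.float64(-0.05), np.float64(74.0)), (np.float64(-0.04), np.float64(74.1)), (np.float64(-0.03), np.float64(74.1)), (np.float64(-0.02), np.float64(74.3)), (np.float64(-0.01), np.float64(73.8)), (np.float64(-0.0), np.float64(74.1)), (np.float64(0.01), np.float64(73.9)), (np.float64(0.02), np.float64(74.1)), (np.float64(0.03), np.float64(74.1)), (np.float64(0.04), np.float64(74.0)), (np.float64(0.05), np.float64(73.6)), (np.float64(0.06), np.float64(74.1)), (np.float64(0.07), np.float64(73.2)), (np.float64(0.08), np.float64(72.0)), (np.float64(0.09), np.float64(71.9)), (np.float64(0.1), np.float64(71.8)), (np.float64(0.11), np.float64(71.7)), (np.float64(0.12), np.f
[... 1184 characters left out ...]
np.float64(76.0)), (np.float64(0.05), np.float64(75.6)), (np.float64(0.06), np.float64(76.0)), (np.float64(0.07), np.float64(75.6)), (np.float64(0.08), np.float64(74.0)), (np.float64(0.09), np.float64(74.1)), (np.float64(0.1), np.float64(73.7)), (np.float64(0.11), np.float64(73.8)), (np.float64(0.12), np.float64(73.6)), (np.float64(0.13), np.float64(74.0)), (np.float64(0.14), np.float64(74.0)), (np.float64(0.15), np.float64(73.8)), (np.float64(0.16), np.float64(73.9)), (np.float64(0.17), np.float64(73.7)), (np.float64(0.18), np.float64(74.0)), (np.float64(0.19), np.float64(73.7)), (np.float64(0.2), np.float64(74.1)), (np.float64(0.21), np.float64(73.6)), (np.float64(0.22), np.float64(74.2))]
```

```bash
python3 -m jog '30 -50 0 0 0 -6 0.2;60 -100 0 0 0 -13 0.45;85 -141 0 0 0 -20 0.45;110 -183 0 0 0 -27 0.45;132 -220 0 0 0 -34 0.45;153 -255 0 0 0 -40 0.45;174 -290 0 0 0 -45 0.45;195 -325 0 0 0 -50 0.45;210 -350 0 0 0 -54 0.45;210 -350 0 0 0 -54 0.45' 20; python3 -c "
from h import *
o=get_obs();print(o['time_s'],o['ee_pos'],o['eef_rot'],o['grip_width'],o['qpos'])"
```

```text
time_s: 2.03
ee_pos: [0.3521, 0.1792, 0.2058]
eef_rot: [-1.57, -0.0, -1.208]
force: [0.2, 0.9, -0.3]
grip_width: 0.0516
2.0333 [0.35212948 0.17918735 0.20577582] [-1.56989239e+00 -1.50508284e-04 -1.20754042e+00] 0.051602730844266045 [ 3.78061388e-01 -5.53850525e-02  1.91901924e+00 -1.71207585e-04
  1.27705686e+00  1.48549117e-02]
```

```bash
python3 -m jog '21 -35 0 0 0 -3 0.45;42 -70 0 0 0 -6 0.45;63 -105 0 0 0 -9 0.45;84 -140 0 0 0 -12 0.45;105 -175 0 0 0 -15 0.45;120 -200 0 0 0 -17 0.45;127 -211 0 0 0 -18 0.45;127 -211 0 0 0 -18 0.45;127 -211 0 0 0 -18 0.45'
python3 - <<'E'
from h import *
o=get_obs();print(o['eef_rot'])
c=camera('side');save(c,'s1');c=camera('top');save(c,'t1')
E
```

```text
time_s: 2.78
ee_pos: [0.4788, -0.0314, 0.2055]
eef_rot: [-1.571, 0.0, -1.522]
force: [-1.0, -0.2, 0.0]
grip_width: 0.0516
[-1.57054390e+00  1.70062194e-04 -1.52159659e+00]
```

View pics/s1.png

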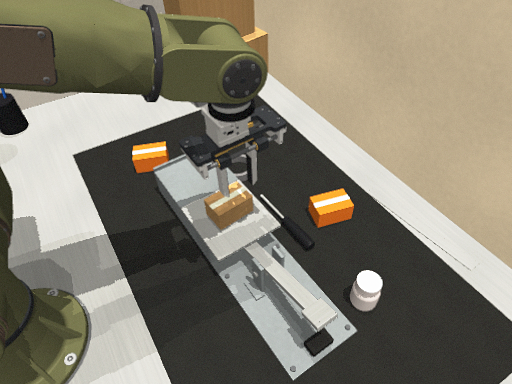

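The side view shows the gripper squared up just behind the carton (≈228,190), above the hatch. I'll back off 10 mm and descend.

```bash
python3 -m jog '1 -10 -20 0 0 0 0.45;1 -12 -50 0 0 0 0.45;1 -12 -80 0 0 0 0.45;1 -12 -105 0 0 0 0.45;1 -12 -115 0 0 0 0.45;1 -12 -115 0 0 0 0.45'
python3 - <<'E'
from h import *
c=camera('side');save(c,'s2')
E
```

```text
time_s: 3.38
ee_pos: [0.4785, -0.0414, 0.0895]
eef_rot: [-1.573, 0.001, -1.518]
force: [0.7, 1.1, -0.3]
grip_width: 0.0515
```

View pics/s2.png

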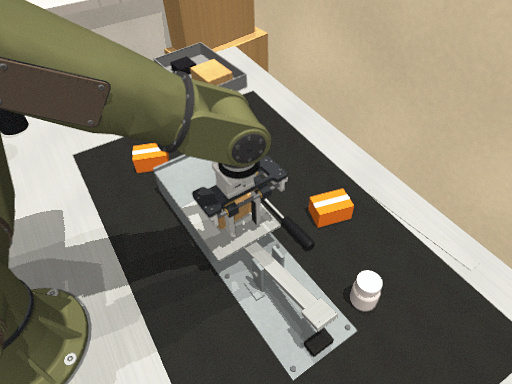

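The fingers (≈235,225) are low on the hatch behind the carton and touch nothing. Pushing slowly along box +y.

```bash
python3 -m jog '0 10 0 0 0 0 0.45;-1 20 0 0 0 0 0.45;-1 30 0 0 0 0 0.45;-2 40 0 0 0 0 0.45;-2 50 0 0 0 0 0.45;-3 60 0 0 0 0 0.45;-3 70 0 0 0 0 0.45;-4 80 0 0 0 0 0.45;-4 90 0 0 0 0 0.45;-4 90 0 0 0 0 0.45'
python3 - <<'E'
from h import *
c=camera('side');save(c,'s3');c=camera('top');save(c,'t3')
E
```

```text
time_s: 4.27
ee_pos: [0.4752, 0.05, 0.091]
eef_rot: [-1.571, 0.001, -1.517]
force: [0.1, -0.3, 0.8]
grip_width: 0.0514
```

View pics/s3.png

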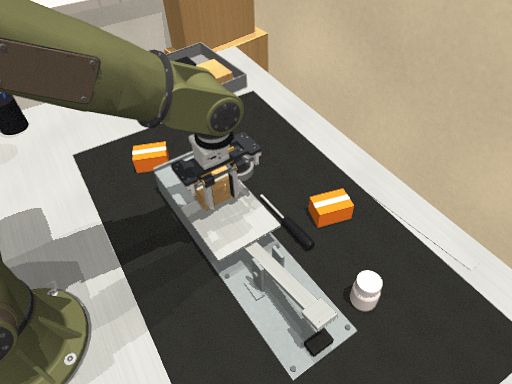

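The carton (≈215,190) is moving ahead of the fingers, upright and square. About 85 mm remains.

```bash
python3 -m jog '0 10 0 0 0 0 0.45;-1 20 0 0 0 0 0.45;-1 30 0 0 0 0 0.45;-2 40 0 0 0 0 0.45;-2 50 0 0 0 0 0.45;-3 60 0 0 0 0 0.45;-3 68 0 0 0 0 0.45;-4 76 0 0 0 0 0.45;-4 82 0 0 0 0 0.45;-4 84 0 0 0 0 0.45'; python3 -m jog '0 -10 0 0 0 0 0.45;1 -25 2 0 0 0 0.45;1 -30 30 0 0 0 0.45;1 -40 70 0 0 0 0.45;1 -65 105 0 0 0 0.6;1 -100 115 0 0 0 0.8;1 -135 115 0 0 0 1;1 -170 115 0 0 0 1;1 -205 115 0 0 0 1;1 -240 115 0 0 0 1'
python3 - <<'E'
from h import *
yaw=np.radians(2.75);ex=np.array([np.cos(yaw),np.sin(yaw)]);ey=np.array([-np.sin(yaw),np.cos(yaw)]);O=.4715*ex-.0705*ey
for n in('side','top'):
    c=camera(n);save(c,n[0]+'4');W=cloud(c)
    for m in masks_of('carton',n):
        P=W[m['mask']];P=P[(P[:,2]>.115)&(P[:,2]<.135)]
        if len(P)<100: continue
        r=cv2.minAreaRect((P[:,:2]*1000).astype(np.float32));p=np.array(r[0])/1000-O
        print(n,m['conf'],len(P),np.median(P[:,2]),r,'box',p@ex,p@ey)
E
```

```text
time_s: 5.2
ee_pos: [0.4712, 0.1336, 0.0909]
eef_rot: [-1.571, 0.0, -1.517]
force: [0.1, -1.8, -0.7]
grip_width: 0.0516
time_s: 6.03
ee_pos: [0.4715, -0.1089, 0.2062]
eef_rot: [-1.571, 0.0, -1.517]
force: [0.8, 0.7, -0.5]
grip_width: 0.015
side 0.57 625 0.12175289557831462 ((471.6549072265625, 170.7386474609375), (90.55595397949219, 62.7219123840332), 3.1563796997070312) box 0.007803463832402344 0.21841290277034167
top 0.7 820 0.12378096659245048 ((470.3992919921875, 173.7797393798828), (90.11943054199219, 60.661956787109375), 3.022470474243164) box 0.0066952004804333234 0.22151073459582082
```

View pics/s4.png

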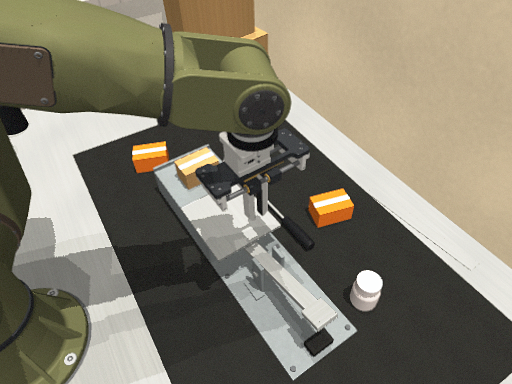

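View pics/t4.png

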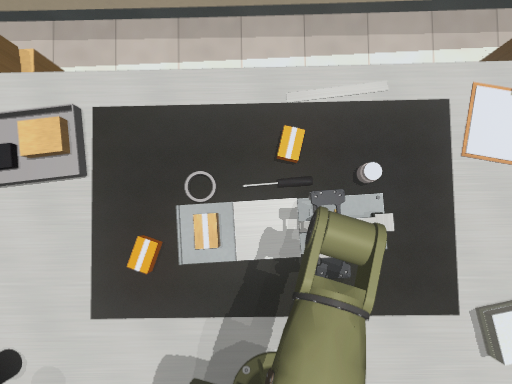

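The carton now stands on the deck at box x ≈ 0.007, y ≈ 0.22, with its top at about 0.124 (top view ≈206,231), and the hatch is closed. Moving over the pad.

```bash
python3 -m jog '3 -35 0 0 0 0 1;6 -70 0 0 0 0 1;9 -105 0 0 0 0 1;12 -140 0 0 0 0 1;14 -175 0 0 0 0 1;15 -184 -20 0 0 0 1;15 -184 -50 0 0 0 1;15 -184 -66 0 0 0 1;15 -184 -66 0 0 0 1'
python3 - <<'E'
from h import *
for n in('side','top'):
    c=camera(n);save(c,n[0]+'5')
E
```

```text
time_s: 6.98
ee_pos: [0.4857, -0.2897, 0.1362]
eef_rot: [-1.576, 0.005, -1.518]
force: [-0.6, 0.4, -0.4]
grip_width: 0.0005
```

View pics/s5.png

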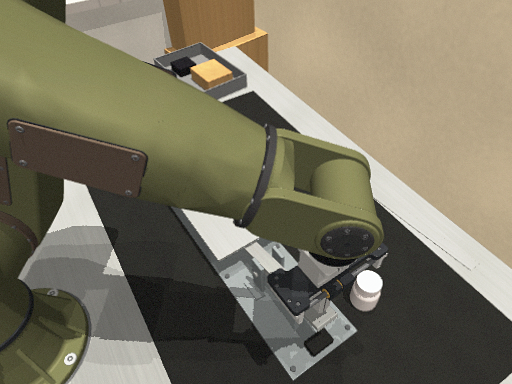

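The closed fingertips (≈322,316) are just above the pad, and the jar is clear of the gripper body. Pressing down gently.

```bash
python3 -m jog '0 -2 -10 0 0 0 1;0 -3 -18 0 0 0 1;0 -3 -26 0 0 0 1;0 -3 -34 0 0 0 1;0 -3 -42 0 0 0 1;0 -3 -50 0 0 0 1;0 -3 -50 0 0 0 1'
python3 - <<'E'
from h import *
for n in('side','top'):
    c=camera(n);save(c,n[0]+'6')
E
```

```text
time_s: 7.67
ee_pos: [0.4873, -0.2942, 0.0897]
eef_rot: [-1.571, -0.0, -1.518]
force: [0.5, -3.5, 5.2]
grip_width: 0.0006
```

View pics/s6.png

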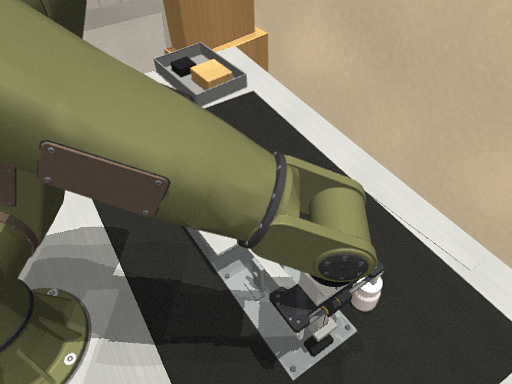

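The pad is going down under the fingertips (≈322,325) at 5 N. Continuing to the rest.

```bash
python3 -m jog '0 0 -8 0 0 0 1;0 0 -16 0 0 0 1;0 0 -24 0 0 0 1;0 0 -32 0 0 0 1;0 0 -40 0 0 0 1;0 0 -45 0 0 0 1;0 0 -49 0 0 0 1;0 0 -49 0 0 0 1'
```

```text
time_s: 8.43
ee_pos: [0.4877, -0.2942, 0.0419]
eef_rot: [-1.57, -0.0, -1.518]
force: [1.1, -2.3, 3.3]
grip_width: 0.0006
```

```bash
python3 -m jog '0 0 -3 0 0 0 1;0 0 -5 0 0 0 1;0 0 -5 0 0 0 1;0 0 -5 0 0 0 1'
```

```text
time_s: 8.77
ee_pos: [0.4882, -0.2944, 0.0408]
eef_rot: [-1.569, -0.001, -1.518]
force: [-15.5, 7.4, 44.1]
grip_width: 0.0005
```

```bash
python3 -m jog '0 0 -2 0 0 0 1;0 0 -2 0 0 0 1;0 0 -2 0 0 0 1;0 0 -2 0 0 0 1;0 0 -2 0 0 0 1;0 0 -2 0 0 0 1'
python3 - <<'E'
from h import *
yaw=np.radians(2.75);ex=np.array([np.cos(yaw),np.sin(yaw)]);ey=np.array([-np.sin(yaw),np.cos(yaw)]);O=.4715*ex-.0705*ey
for n in('side','top'):
    c=camera(n);save(c,n[0]+'7');W=cloud(c)
    for m in masks_of('carton',n):
        P=W[m['mask']];P=P[(P[:,2]>.115)&(P[:,2]<.135)]
        if len(P)<100: continue
        r=cv2.minAreaRect((P[:,:2]*1000).astype(np.float32));p=np.array(r[0])/1000-O
        print(n,m['conf'],len(P),np.median(P[:,2]),r[1:],'box',p@ex,p@ey)
    Q=W.reshape(-1,3);q=Q[:,:2]-O;a=q@ex;b=q@ey
    s=(abs(a)<.075)&(b>.0)&(b<.14)&(Q[:,2]>.06)&(Q[:,2]<.13)
    if s.sum()>30:
        f=np.polyfit(b[s],Q[s,2],1);e=Q[s,2]-np.polyval(f,b[s]);k=abs(e)<.005
        print(n,'hatch tilt',-np.arctan(np.polyfit(b[s][k],Q[s,2][k],1)[0]),k.sum(),s.sum())
    for t in('jar','tape','screwdriver'):
        for m in masks_of(t,n)[:1]: print(n,t,m['conf'],np.nanmedian(W[m['mask']],0).round(3))
print(get_obs()['force'],get_obs()['time_s'])
E
```

```text
time_s: 9.27
ee_pos: [0.4884, -0.2944, 0.0412]
eef_rot: [-1.568, -0.002, -1.518]
force: [-9.8, 4.4, 25.8]
grip_width: 0.0005
side jar 0.94 [ 0.617 -0.297  0.043]
top 0.57 792 0.12368676706354803 ((89.573974609375, 60.48579025268555), 2.919128179550171) box 0.006636082640275259 0.2215731062882143
top hatch tilt 0.2836381427365225 3005 3021
top jar 0.83 [ 0.62  -0.267  0.073]
top tape 0.92 [0.594 0.203 0.024]
top screwdriver 0.56 [ 0.6   -0.054  0.021]
[-10.03128446   4.13838823  26.77488377] 9.7667
```

View pics/s7.png

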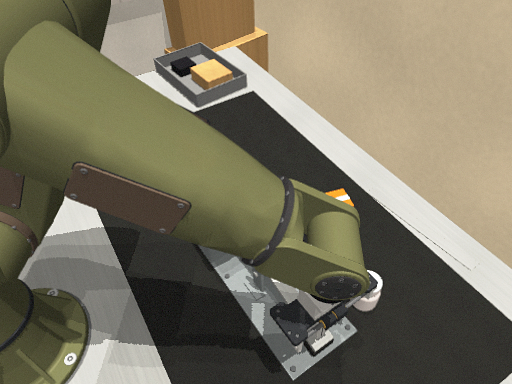

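View pics/t7.png

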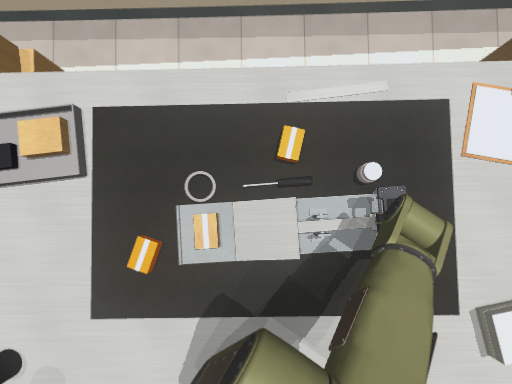

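The pictures show the pad pressed onto the rest (side ≈322,338), the hatch raised 0.284 rad and the carton unmoved on the deck (top ≈206,231). The jar has not moved. Handing in.

```bash
python3 -c "
from station import *
hand_in()
o=get_obs();print(o['time_s'],o['ee_pos'],o['force'])"
```

```text
the job is handed in; nothing more can be done
the job is handed in; nothing more can be done
```

I pushed the carton off the hatch onto the fixed deck with two spread fingertips. Then I pressed the lever pad down onto the rest with closed fingertips, and handed the job in at about 9.8 s while still holding it there. No verdict is reported.

**Last checks before hand-in:**
- **Carton:** it stands upright at box x ≈ 0.007, y ≈ 0.22 m, with its underside at about 74 mm.
- **Hatch:** it is tilted about 0.284 rad, and the robot is nowhere near it.
- **Lever:** the fingertips are at 41 mm with about 26 N vertical force, plus about 10 N of steady sideways force. The vertical force briefly reached 44 N at the fingertips, so I eased it off.
- **Jar, tape and screwdriver:** the jar reads the same as at the start. The tape and screwdriver readings shifted by 12–15 mm, but they are in the same place in the picture, so I take that as noise in the detection masks.

**What I could not check:** in the final pose the arm blocked the side camera's view of the carton and hatch, so those figures come from the top camera only. The state could not be read after hand-in.

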